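# Refit a chainsaw clutch drum stack on an upright spindle

## Robot

A 6-joint arm with a two-finger parallel gripper is mounted at the origin on the work surface. World frame = base frame: x ahead of the robot, y to its left, z up, the work surface at z = 0. Lengths are in mm, angles in degrees, forces in N, time in s.
With the tool pointing down it reaches from about 325 to 875 mm from the base axis. Payload 4.4 kg.
Tool frame: the origin (TCP) lies where the fingers leave the gripper's body, on its centre line; the fingertips stand 73 mm ahead of it and the grasp point (between the pads) lies 54 mm ahead of it (tcp_to_tips is the z of the fingertips in the tool frame, in mm); z points along the fingers, y is the line along which they close (so a half turn about z gives the same grasp; the last joint's range is limited). The gripper opens to 85 mm and grips with 20 to 120 N. Pads are 22 mm wide; open, the fingers measure 114 mm over their backs; the gripper's body (76 mm by 85 mm) begins 54 mm behind the grasp point. The pads swing forward as they close: fully open they stand 13 mm farther back than shut.
Start: joints at [66.836, 11.837, 88.321, -0, 79.842, -8.623], TCP at [144.383, 556.58, 303.882] pointing down, gripper open.
Joint ranges: [-156.59, 156.59], [-49.26, 127.26], [12.9, 141.05], [-63.56, 243.56], [4.71, 150.69], [-161.64, 161.64]. Speed limits (degrees/s): [159.86, 159.86, 180, 180, 180, 180].

## Interface

Orientations are given as a 3x3 rotation matrix whose columns are the frame's x, y, z axes.
In Python, from plant import read_state, read_camera, finish_job, find_in, tcp_to_tips gives the robot as it stands. The module is installed in compiled form; this text tells all that it offers.
- The arm moves only by the shell command python3 -m crank 'ROWS' [FORCE]. ROWS is a JSON object whose one key "targets" holds a list of rows, each a list of 3 entries, a list of its own where there are three numbers: the shift along the tool's x, y, z in cm, then the turn, a rotation vector about the tool's x, y, z in degrees, then the opening, from -1 (shut) to 1 (fully open). A call has 1 to 8 rows; each row is the pose to reach, as a shift and turn from the pose commanded when the call began, along the tool's axes at that moment; what a row does not reach only later rows make up. A row lasts 1/12 s, in which the tool goes at most 41.7 mm and 7.16 degrees, less where a joint would pass 70% of its speed; a pose out of reach is approached as far as the arm can. A call with a gripper value outside its range is refused whole. The fingers move at their own pace and stop on an object; FORCE is the grip in N (left out, the last holds). Time passes only in rows, so rows that repeat a pose let the fingers close. It gives the time, the measured TCP pose, the force, the opening and the grip force at its end, in the units of the state.
- read_state(): the state, without advancing time (a new reading comes with each control period).
- read_camera(name): name is "scene" or "top" or "wrist"; returns a dict with "frame" (400x640x3 uint8, red, green, blue), "K" (3x3 intrinsics, pixels), "cam_to_world" (4x4, takes a point from camera to world coordinates); the wrist camera has in their place "hand_eye" (4x4, takes a point from camera to tool coordinates, whose origin is the TCP and whose axes are the flange's). Camera axes: x right, y down, z forward; pixel columns grow to the right and rows downward; lengths in mm; the calibration is good to about 2 mm. A picture is of the moment at which its call begins: read the wrist's pose just before it. There is no depth.
- finish_job(): hands the job in; it is judged then, once.
Trained networks look in the newest picture that a camera, given by its name, has taken for a name from the list of things; names that differ only in an ending like _2 or _b are one class to them, and where a whole thing is asked for, a point or a joint stands for the part that bears it (a point fixed in the world has none). Each returns a list of dicts, best first, with "score" (0 to 1); they miss things now and then, are a little off and sometimes report something else, mostly with a low value. They report only what shows in the picture. A call takes as long as a camera call. They do not tell look-alikes from the thing itself.
- find_in(camera, name): "extent" ([left, top, right, bottom] in pixels, round what is visible of it).
The state is a dict: "time": time; "q": joint angles; "dq": joint speeds; "tau": joint torques, N m; "eef_pos": TCP position; "orientation": TCP orientation; "ft_force": force on the tool from outside, world axes, zero at the start; "ft_torque": the same for the moment, N m; "gripper_width": finger opening in mm; "grasp_force": force on a finger pad.
Only numpy, scipy, OpenCV 4.12 (cv2) and the standard library are available. Lean on these libraries where they do the work, as an engineer would, in place of code of your own. Each camera call takes 0.05 s, during which the arm holds its last target. There are 200 camera calls.

## Task

Reassemble the chainsaw clutch on the spindle standing upright in the blue vise: first lower the cup-shaped clutch drum, hub up, over the clutch, then put the thick sprocket ring over the drum's hub, then the flat washer, and last the hexagonal collar. Each part must go fully home, lying flat on the one below, and be let go; do not knock the tin, the carton or the screwdriver out of place.

Things in the scene. Friction and masses are not known exactly. Their poses are not given: they have to be found in the camera images.
- vise: Low blue vise, fixed, left or right on the bench (the green case takes the other side), holding a crankshaft stub upright. Origin: on the bench under the spindle axis; z up; its long side is its x, screw and bar handle toward -x out to 170 mm. Base 220 x 110 mm; jaws 100 mm wide, tops 65 mm up. Over them a dark clutch disc, radius 22 mm, 70 to 86 mm up.
- spindle_tip (a point): Tip of the upright steel spindle, 138 mm above the bench, on the vise's z axis. The spindle rises from the clutch disc's top (86 mm up), radius 5 mm, its last 9 mm a cone narrowing to radius 1.5 mm. Parts slip on with 2 to 4 mm play to each side.
- drum: Dark steel cup, lying open side down: 66 mm outside, 21 mm high to the top of its 5 mm web (inside 58 mm wide, 16 mm deep). On the web a bright hub, 16 mm high (37 in all): 25 mm wide for 10 mm, then tapering to 22 mm; pinch it there. Bore radius 8.5 mm, 7 mm at the top. Origin: centre of underside, z up. 150 g. Home: underside 70 mm above the bench, web on the clutch disc.
- sprocket: Rim sprocket: thick bright steel ring, 46 mm outside diameter, 33 mm bore, 14 mm high, with eight dark marks round its top and side. Origin: centre of its underside, z up. About 60 g. Fully home it lies on the drum's web round the hub, underside 91 mm above the bench.
- washer: Flat bright steel washer, 42 mm outside diameter, 17 mm hole, 7 mm thick. Origin: centre of its underside, z up. About 30 g. Fully home it lies on the hub's top, underside 107 mm above the bench.
- collar: Retaining collar: dark steel hexagon like a nut, 27 mm across flats, 17 mm plain hole, 14 mm high; no thread, it just slips on. Origin: centre of its underside, z up; its own x axis is at right angles to a pair of flats. About 30 g. Fully home it lies on the washer, underside 114 mm above the bench.
- tin: Bystander: closed round grease tin, 60 mm diameter, 42 mm high, standing among the parts. Origin: centre of its underside. Leave it where it is.
- carton: Bystander: small cardboard carton lying among the parts, 75 (its x) x 28 x 28 mm. Origin: centre of its underside. Leave it where it is.
- screwdriver: Bystander: orange-handled screwdriver, 190 mm long along its own x, lying crosswise between the two rows of parts. Leave it where it is.
- case: Open green plastic case of odds and ends, fixed, 200 x 120 mm, 80 mm high. Origin: centre of its underside.
Mind the look-alikes: they are no part of the job. There is more than one size of the drum; the one meant has the size given above. What is shaped like the washer but orange is not meant.

How it is judged:
By the outcome, as a careful person would: the job done as asked, in the order asked, and still so for the second after the job is handed in, with the robot touching nothing.
It also fails if it takes over 122 s, if anything falls off the work surface, if the arm or the gripper's body presses on something with over 40 N, if the wrist force passes 120 N, or if a joint passes its speed limit or range.

## Working session

There is one attempt and no reset: what is moved stays moved. The work goes in short steps, Python scripts to look and compute and a shell command to move; the robot and the scene stay as the last step left them, time stands still between calls to the robot, and variables do not carry over. Pictures are saved under pics/ and viewed, at most 14 in all, crops included, and the job is handed in when it is done.

```bash
mkdir -p pics; cat > h.py <<'E'
import numpy as np, cv2
from plant import *
def snap(cam,name=None):
    s=read_state(); c=read_camera(cam); f=c["frame"]
    if name: cv2.imwrite(f"pics/{name}.png",f[...,::-1])
    if "cam_to_world" in c: T=np.array(c["cam_to_world"])
    else:
        W=np.eye(4);W[:3,:3]=s["orientation"];W[:3,3]=s["eef_pos"];T=W@np.array(c["hand_eye"])
    return f,np.array(c["K"]),T
def ray(K,T,uv):
    d=T[:3,:3]@np.linalg.inv(K)@np.array([uv[0],uv[1],1.]); return T[:3,3],d/np.linalg.norm(d)
def onz(K,T,uv,z):
    o,d=ray(K,T,uv); return o+d*(z-o[2])/d[2]
def proj(K,T,p):
    c=np.linalg.inv(T)@np.append(p,1); u=K@c[:3]; return u[:2]/u[2]
def meet(rays):
    A=0;b=0
    for o,d in rays:
        P=np.eye(3)-np.outer(d,d);A=A+P;b=b+P@o
    return np.linalg.solve(A,b)
E
python3 - <<'E'
from h import *
np.set_printoptions(precision=2,suppress=True)
s=read_state();print(s["time"],s["orientation"],s["gripper_width"],s["ft_force"])
for cam in ("top","scene","wrist"):
    f,K,T=snap(cam,cam+"0"); print(cam,K.tolist(),T.tolist())
    for n in "vise drum sprocket washer collar tin carton screwdriver case spindle_tip".split():
        try: print(n,[(np.round(d["extent"]).tolist(),round(d["score"],2)) for d in find_in(cam,n)])
        except Exception as e: print(n,e)
E
```

```text
0.0 [[-0.97  0.25 -0.  ]
 [ 0.25  0.97 -0.  ]
 [ 0.   -0.   -1.  ]] 85.10345997151619 [-0.52 -0.06  0.3 ]
top [[427.05792857663084, 0.0, 322.6619262247093], [0.0, 427.05792857663084, 204.89089451704652], [0.0, 0.0, 1.0]] [[-0.027653416537129463, -0.978405073291595, 0.20483847566092842, 299.5381244920815], [-0.99961680349104, 0.026812616362203057, -0.006879664393634826, -6.344121584691038], [0.0012388430811609375, -0.2049502284972673, -0.9787716123318752, 954.1936971292997], [0.0, 0.0, 0.0, 1.0]]
vise [([418.0, 164.0, 508.0, 290.0], 0.79), ([308.0, 145.0, 325.0, 164.0], 0.59)]
drum [([366.0, 201.0, 398.0, 233.0], 0.94), ([342.0, 257.0, 388.0, 297.0], 0.94)]
sprocket [([308.0, 146.0, 326.0, 169.0], 0.69)]
washer [([302.0, 211.0, 321.0, 232.0], 0.58), ([250.0, 250.0, 268.0, 269.0], 0.48)]
collar [([252.0, 222.0, 266.0, 234.0], 0.65)]
tin [([362.0, 133.0, 390.0, 159.0], 0.6)]
carton [([247.0, 147.0, 281.0, 171.0], 0.84)]
screwdriver [([280.0, 176.0, 364.0, 189.0], 0.73)]
case [([125.0, 159.0, 215.0, 263.0], 0.92)]
spindle_tip [([416.0, 161.0, 501.0, 290.0], 0.87)]
scene [[438.58434755599
[... 807 characters left out ...]
1.0, 349.0, 318.0], 0.64)]
screwdriver [([264.0, 218.0, 335.0, 266.0], 0.64)]
case [([398.0, 235.0, 523.0, 365.0], 0.92), ([321.0, 280.0, 350.0, 318.0], 0.58)]
spindle_tip [([180.0, 100.0, 264.0, 200.0], 0.9)]
wrist [[293.4413818221258, 0.0, 319.98368962424547], [0.0, 293.4413818221258, 200.60446945198206], [0.0, 0.0, 1.0]] [[0.2509136938039805, 0.9290613327095741, 0.2718222918113055, 74.3623477066506], [0.9680094551018794, -0.2408513055224567, -0.07034446290567752, 574.3498258500236], [0.00011443339697112171, 0.2807769376071269, -0.9597730451585723, 374.464268117638], [0.0, 0.0, 0.0, 1.0]]
vise []
drum []
sprocket []
washer []
collar []
tin []
carton []
screwdriver []
case []
spindle_tip []
```

```bash
python3 - <<'E'
import cv2
a=cv2.imread("pics/top0.png")[120:310,115:515]; cv2.imwrite("pics/v1.png",cv2.resize(a,None,fx=2,fy=2,interpolation=3))
a=cv2.imread("pics/scene0.png")[90:330,170:440]; cv2.imwrite("pics/v2.png",cv2.resize(a,None,fx=2.5,fy=2.5,interpolation=3)[:600])
E
```

```text
(no output)
```

View pics/v1.png

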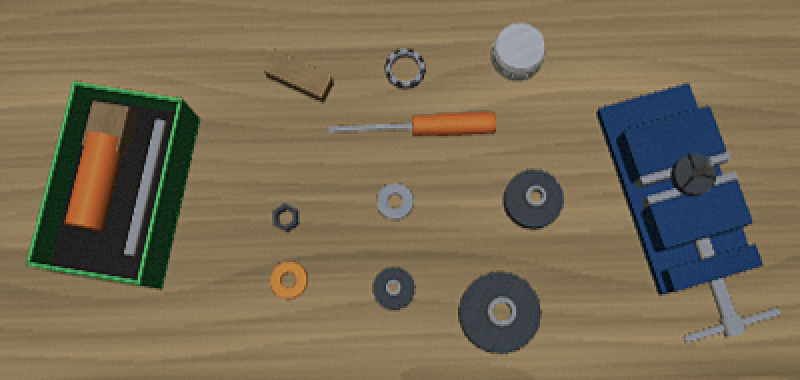

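View pics/v2.png

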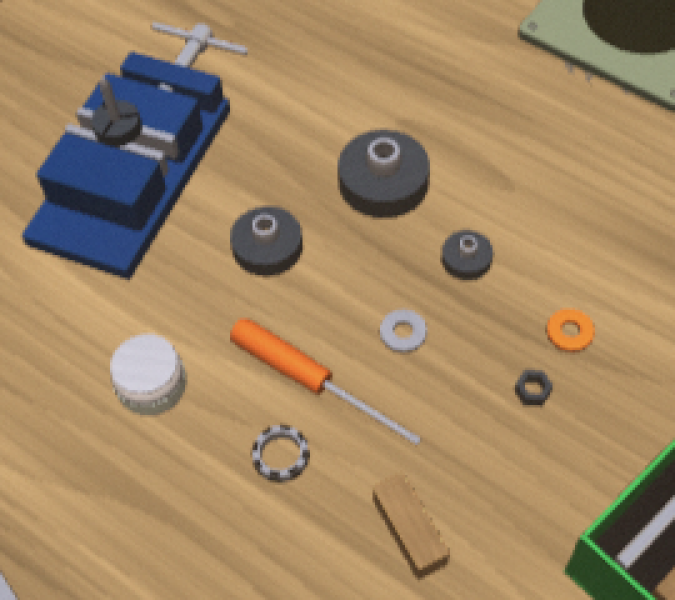

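Three drums in the top picture: (382,217), (364,277) and (312,264), about 32, 41 and 20 px wide. At roughly 2.1 mm/px, only (382,217) is about 66 mm. The grey washer is at (312,221) and the orange look-alike at (259,260). The vise is on the right, with the spindle near (462,207).

```bash
python3 - <<'E'
from h import *
np.set_printoptions(precision=1,suppress=True)
_,Kt,Tt=snap("top");_,Ks,Ts=snap("scene")
C=lambda e:((e[0]+e[2])/2,(e[1]+e[3])/2)
P={"drumA":([366,201,398,233],[262,172,290,197]),"drumB":([342,257,388,297],[303,138,343,182]),"sprocket":([308,145,326,164],[272,260,295,284]),
"washer":([302,211,321,232],[321,216,339,234]),"orange":([250,250,268,269],[388,211,408,226]),"tin":([362,133,390,159],[213,222,245,257])}
for n,(a,b) in P.items():
    print(n,meet([ray(Kt,Tt,C(a)),ray(Ks,Ts,C(b))]), "width@top",(onz(Kt,Tt,(a[2],a[3]),15)-onz(Kt,Tt,(a[0],a[1]),15)))
print("collar",onz(Kt,Tt,(259,228),10))
print("disc",onz(Kt,Tt,(461.5,207),86), "carton",onz(Kt,Tt,(264,159),20),"case",onz(Kt,Tt,(170,210),40))
E
python3 -m crank '{"targets":[[[0,-4.2,0],[0,0,-7],1],[[0,-8.4,0],[0,0,-14.5],1],[[0,-12.6,0],[0,0,-14.5],1],[[-2,-16,0],[0,0,-14.5],1],[[-4,-20,0],[0,0,-14.5],1],[[-6,-24,0],[0,0,-14.5],1],[[-8,-28,0],[0,0,-14.5],1],[[-10,-32,0],[0,0,-14.5],1]]}'
```

```text
drumA [ 462.9 -142.    19. ] width@top [-74.5 -67.4   0. ]
drumB [ 333.5 -100.2    4.7] width@top [-88.4 -95.7   0. ]
sprocket [618.2  -1.1   1.8] width@top [-47.  -40.3   0. ]
washer [463.8  12.8 -11.3] width@top [-48.6 -41.3   0. ]
orange [377.6 130.9  13.5] width@top [-42.5 -39.5   0. ]
tin [ 630.4 -137.7   14.7] width@top [-65.  -61.4   0. ]
collar [448.3 130.6  10. ]
disc [ 468.9 -300.4   86. ] carton [605.9 118.2  20. ] case [488.6 320.3  40. ]
time: 2.42
eef_pos: [157.8, 232.1, 303.8]
orientation: [[-1.0, -0.002, 0.001], [-0.002, 1.0, 0.0], [-0.001, 0.0, -1.0]]
ft_force: [1.8, -1.5, 0.6]
gripper_width: 85.3
grasp_force: 0.0
```

```bash
python3 -m crank '{"targets":[[[-3,-2.7,0],[0,0,0],1],[[-6,-5.4,0],[0,0,0],1],[[-9,-8,0],[0,0,0],1],[[-12,-11,0],[0,0,0],1],[[-15,-14,0],[0,0,0],1],[[-18,-17,0],[0,0,0],1],[[-20,-20,0],[0,0,0],1],[[-22,-22,0],[0,0,0],1]]}'
cat > w.py <<'E'
from h import *
import sys
np.set_printoptions(precision=1,suppress=True)
f,K,T=snap("wrist",sys.argv[1]); np.savez(sys.argv[1],K=K,T=T); print(read_state()["eef_pos"])
for n in sys.argv[2:]:
    for d in find_in("wrist",n):
        e=d["extent"]; c=((e[0]+e[2])/2,(e[1]+e[3])/2); print(n,np.round(e,1),round(d["score"],2),onz(K,T,c,15))
E
python3 w.py w1 drum sprocket washer collar spindle_tip
```

```text
time: 3.08
eef_pos: [379.4, 10.5, 304.2]
orientation: [[-1.0, 0.004, 0.001], [0.004, 1.0, -0.001], [-0.001, -0.001, -1.0]]
ft_force: [1.4, 0.9, -0.1]
gripper_width: 85.2
grasp_force: 0.0
[382.5   8.2 304.7]
drum [190.7  99.1 265.1 174.9] 0.97 [ 332.7 -100.4   15. ]
drum [177.  206.1 236.5 260. ] 0.83 [ 456.9 -139.8   15. ]
drum [308.3 142.2 341.5 181.9] 0.62 [363.3  16.1  15. ]
sprocket [298.4 318.4 327.  342.8] 0.67 [611.7  -1.5  15. ]
washer [399.8 153.5 435.5 191.4] 0.68 [376.7 131.4  15. ]
washer [306.1 219.  337.7 245.2] 0.58 [456.   12.3  15. ]
collar [402.3 212.4 427.5 233.6] 0.8 [443.6 133.8  15. ]
spindle_tip [  0.  104.  157.8 316. ] 0.84 [ 424.3 -301.4   15. ]
spindle_tip [401.1 211.3 427.  237. ] 0.45 [445.2 132.8  15. ]
```

```bash
python3 -m crank '{"targets":[[[-1,-2.5,0],[0,0,0],1],[[-2,-5,0],[0,0,0],1],[[-3,-8,0],[0,0,0],1],[[-4,-11,0],[0,0,0],1],[[-5,-13,0],[0,0,0],1],[[-5,-14,0],[0,0,0],1],[[-5,-14,0],[0,0,0],1],[[-5,-14,0],[0,0,0],1]]}'
python3 w.py w2 drum sprocket washer collar spindle_tip
```

```text
time: 4.05
eef_pos: [427.4, -125.3, 303.7]
orientation: [[-1.0, 0.0, -0.001], [0.0, 1.0, 0.001], [0.001, 0.001, -1.0]]
ft_force: [0.2, 0.5, -0.3]
gripper_width: 85.5
grasp_force: 0.0
[ 427.3 -124.9  303.7]
drum [419.5 104.  459.9 142.2] 0.81 [364.3  16.8  15. ]
drum [277.3 172.  334.2 227.5] 0.75 [ 458.8 -143.2   15. ]
sprocket [388.7 290.2 417.2 321. ] 0.88 [615.8  -6.8  15. ]
washer [408.5 183.2 443.8 215.4] 0.68 [458.2  10.2  15. ]
washer [512.4 118.3 547.1 152.9] 0.59 [378.8 126.5  15. ]
collar [507.2 180.2 539.8 199.6] 0.72 [445.9 132.   15. ]
spindle_tip [ 66.6  57.9 251.8 282.4] 0.57 [ 420.6 -324.    15. ]
```

View pics/w2.png

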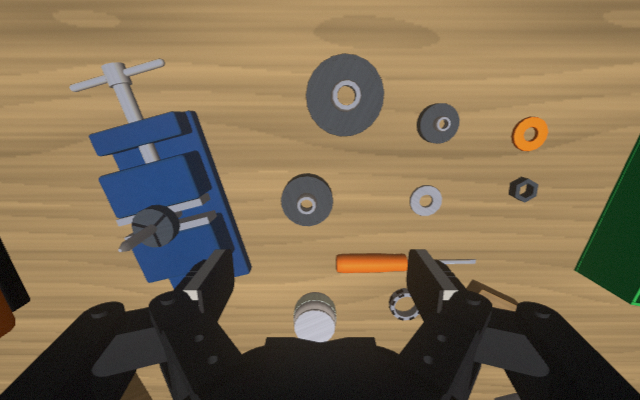

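w2 shows the drums at (345,95) large, (438,123) small and (307,200). The grey washer is at (426,200), the orange one at (530,134), the hex collar at (523,189) and the ring at (404,305). The spindle leans from the disc at (155,226) to its tip near (122,247), which is perspective. Next I take a closer view of the vise and a montage of crops.

```bash
python3 -m crank '{"targets":[[[0,-3,0],[0,0,0],1],[[0,-6,0],[0,0,0],1],[[0,-9,0],[0,0,0],1],[[0,-12,0],[0,0,0],1],[[0,-15,0],[0,0,0],1],[[0,-16.5,0],[0,0,0],1],[[0,-16.5,0],[0,0,0],1],[[0,-16.5,0],[0,0,0],1]]}'
python3 w.py w3 drum spindle_tip
cat > fit.py <<'E'
from h import *
from scipy.optimize import least_squares
def load(n):
    d=np.load(n+".npz"); return cv2.imread(f"pics/{n}.png"),d["K"],d["T"]
def mask(im,kind):
    h=cv2.cvtColor(cv2.GaussianBlur(im,(3,3),0),cv2.COLOR_BGR2HSV)
    m=(h[...,2]<95) if kind=="dark" else (h[...,1]<60) if kind=="grey" else (h[...,1]<60)|(h[...,2]<80)
    return cv2.morphologyEx(m.astype(np.uint8),cv2.MORPH_CLOSE,np.ones((3,3)))
def hullpts(im,box,kind,pad=5):
    l,t,r,b=[int(v) for v in box]; l-=pad;t-=pad;r+=pad;b+=pad
    m=np.zeros(im.shape[:2],np.uint8); m[t:b,l:r]=mask(im,kind)[t:b,l:r]
    cs,_=cv2.findContours(m,cv2.RETR_EXTERNAL,cv2.CHAIN_APPROX_NONE)
    return cv2.convexHull(max(cs,key=cv2.contourArea))
def feats(h):
    M=cv2.moments(h.astype(np.float32)); return np.array([M["m10"]/M["m00"],M["m01"]/M["m00"]]),M["m00"]
def model(K,T,p,rings):
    a=np.linspace(0,2*np.pi,60)
    pts=[proj(K,T,[p[0]+r*np.cos(t),p[1]+r*np.sin(t),p[2]+z]) for r,z in rings for t in a]
    return cv2.convexHull(np.array(pts,np.float32))
def fit(views,rings,kind,zfix=None,x0=(450,0,0)):
    obs=[(K,T)+feats(hullpts(im,b,kind)) for im,K,T,b in views]
    def res(p):
        q=p if zfix is None else [p[0],p[1],zfix]
        return np.concatenate([feats(model(K,T,q,rings))[0]-c for K,T,c,A in obs])
    s=least_squares(res,x0 if zfix is None else x0[:2],diff_step=1e-3)
    q=s.x if zfix is None else [*s.x,zfix]
    return s.x,s.fun,[A/feats(model(K,T,q,rings))[1] for K,T,c,A in obs]
E
python3 - <<'E'
from fit import *
np.set_printoptions(precision=2,suppress=True)
w1=load("w1");w2=load("w2")
B={"drum":([(33,0),(33,21)],"dark",[177,206,236,260],[277,172,334,227]),
"sprocket":([(23,0),(23,14)],"any",[298,318,327,343],[389,290,417,321]),
"washer":([(21,0),(21,7)],"grey",[306,219,338,245],[408,183,444,215]),
"collar":([(14.6,0),(14.6,14)],"dark",[402,212,427,234],[507,180,540,200])}
for n,(r,k,b1,b2) in B.items():
    print(n,"free",*fit([(*w1,b1),(*w2,b2)],r,k)); 
    for w,b in((w1,b1),(w2,b2)): print("   z0",*fit([(*w,b)],r,k,0.))
def c(w,x,y,h=30,s=8): return cv2.resize(w[0][y-h:y+h,x-h:x+h],(380,290),interpolation=2)
w3=load("w3")
cv2.imwrite("pics/m1.png",np.vstack([np.hstack([c(w2,305,200,36),c(w2,523,189,20)]),np.hstack([c(w2,140,235,40),cv2.resize(w3[0][120:320,200:440],(380,290))])]))
E
```

```text
time: 5.02
eef_pos: [427.8, -291.3, 303.6]
orientation: [[-1.0, 0.002, -0.0], [0.002, 1.0, 0.001], [0.0, 0.001, -1.0]]
ft_force: [0.4, 0.5, -0.1]
gripper_width: 85.7
grasp_force: 0.0
[ 427.8 -290.5  303.6]
drum [406.6 172.6 467.4 228.1] 0.78 [ 460.4 -141.8   15. ]
drum [548.9 104.6 597.2 140.1] 0.74 [364.5   8.8  15. ]
drum [445.5  52.  530.  133.1] 0.73 [331.1 -97.6  15. ]
drum [453.5 255.6 595.2 272.9] 0.32 [551.3 -12.7  15. ]
spindle_tip [222.9  56.  371.4 288.2] 0.72 [ 423.6 -319.3   15. ]
drum free [469.85   0.     0.  ] [105.65   2.39 110.1    7.75] [1.1383889394174087, 0.8590294159764609]
   z0 [464.54   0.  ] [105.61  -1.25] [1.1310517958265154]
   z0 [474.39   0.  ] [109.76  11.09] [0.8651668855073227]
sprocket free [620.32   0.     0.  ] [ 2.29 -2.78 -0.69  2.52] [1.0753823481012679, 1.0328032465191403]
   z0 [625.3   0. ] [ 2.32 -0.03] [1.0814330777480707]
   z0 [616.01   0.  ] [-0.44 -0.04] [1.027219934247921]
washer free [463.21   0.     0.  ] [ -8.49  -1.17 -10.49   0.18] [0.9075628422637826, 0.8951815758918621]
   z0 [465.07   0.  ] [-8.47  0.1 ] [0.910257198903109]
   z0 [461.62   0.  ] [-10.37  -0.99] [0.892561956373028]
collar free [440.44   0.     0.  ] [-100.7    -4.95 -104.89   -4.52] [0.8131575719890402, 0.9801998624285]
   z0 [449.11   0.  ] [-100.63    1.14] [0.8189421994987364]
   z0 [433.14   0.  ] [-104.35  -10.1 ] [0.9692829183986066]
```

View pics/m1.png

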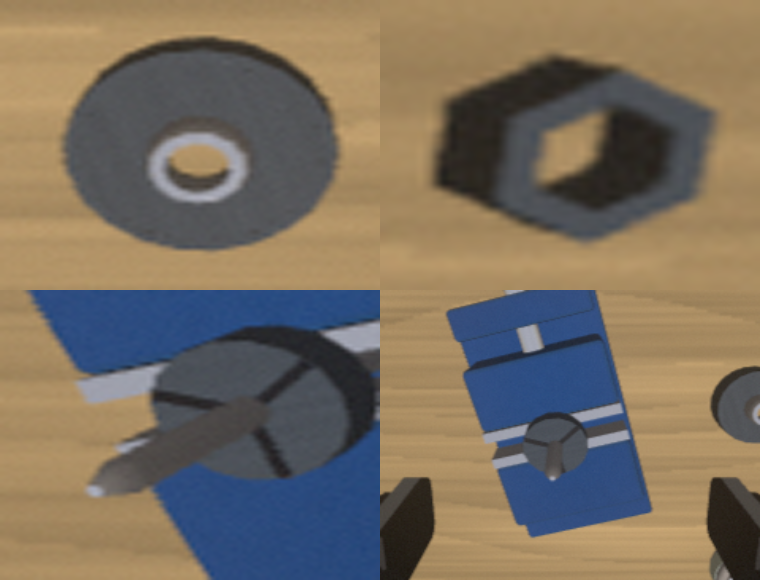

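The crops confirm that the drum at w2 (305,200) has its hub up and is the mid-size one. The collar is a plain hexagon at (523,189). The spindle tip is a bright spot near w2 (120,250) and w3 (309,250).

```bash
sed -i 's/    s=least_squares(res,.*/    x0=np.array(x0 if zfix is None else x0[:2])+1000.; s=least_squares(lambda u:res(u-1000),x0,diff_step=1e-3); s.x=s.x-1000/' fit.py
python3 - <<'E'
from fit import *
np.set_printoptions(precision=2,suppress=True)
w1=load("w1");w2=load("w2");w3=load("w3")
B={"drum":([(33,0),(33,21)],"any",[177,206,236,260],[277,172,334,227]),
"sprocket":([(23,0),(23,14)],"any",[298,318,327,343],[389,290,417,321]),
"washer":([(21,0),(21,7)],"any",[306,219,338,245],[408,183,444,215]),
"collar":([(14.6,0),(14.6,14)],"any",[402,212,427,234],[507,180,540,200])}
for n,(r,k,b1,b2) in B.items():
    print(n,"free",*fit([(*w1,b1),(*w2,b2)],r,k)); 
    for w,b in((w1,b1),(w2,b2))+(((w3,[407,172,467,228]),) if n=="drum" else ()): print("   z0",*fit([(*w,b)],r,k,0.))
def bright(w,x,y,h=6):
    g=w[0][y-h:y+h+1,x-h:x+h+1].min(2).astype(float); g=np.clip(g-0.8*g.max(),0,None); Y,X=np.mgrid[y-h:y+h+1,x-h:x+h+1]; return (X*g).sum()/g.sum(),(Y*g).sum()/g.sum()
t2=bright(w2,120,250);t3=bright(w3,309,250);print(t2,t3,"tip",meet([ray(*w2[1:],t2),ray(*w3[1:],t3)]),onz(*w3[1:],t3,138),onz(*w2[1:],t2,138))
# disc in w3
im=w3[0];h=cv2.cvtColor(im,cv2.COLOR_BGR2HSV);m=((h[...,1]<110)&(h[...,2]<125)).astype(np.uint8);z=np.zeros_like(m);z[205:241,286:334]=m[205:241,286:334]
cs,_=cv2.findContours(z,0,1);hl=cv2.convexHull(max(cs,key=cv2.contourArea));c,A=feats(hl);print(c,A,onz(*w3[1:],c,84), cv2.boundingRect(hl), [proj(*w3[1:],onz(*w3[1:],c,84)+np.array(d)) for d in([22,0,0],[0,22,0])])
E
```

```text
drum free [ 461.53 -140.88    4.14] [-0.76 -2.27  0.72  2.19] [1.0446387594401654, 0.9095604808347053]
   z0 [ 466.6  -142.02] [ 0. -0.] [1.074573014475331]
   z0 [ 459.82 -141.94] [0. 0.] [0.9271323614838329]
   z0 [ 459.6  -141.25] [-0. -0.] [0.9215312921319277]
sprocket free [608.07  -3.72  15.8 ] [-0.61 -2.07  0.59  2.  ] [0.9861694054394204, 0.9441353990974537]
   z0 [625.34  -3.5 ] [0. 0.] [1.0813799013515792]
   z0 [616.08   0.64] [-0. -0.] [1.0270694540352316]
washer free [461.47  11.37   6.94] [-0.12 -0.38  0.12  0.37] [0.8755372283018873, 0.8577306035661795]
   z0 [464.96  11.55] [ 0. -0.] [0.9100449563021162]
   z0 [462.98  13.78] [-0. -0.] [0.8900137076282632]
collar free [445.97 132.84   5.83] [-0.17 -0.52  0.16  0.5 ] [0.770687989110325, 0.855436706591795]
   z0 [448.95 135.1 ] [0. 0.] [0.7962634558692333]
   z0 [446.77 136.68] [-0.  0.] [0.8825273893177285]
(np.float64(119.38073394495413), np.float64(250.045871559633)) (np.float64(308.4930362116992), np.float64(249.46100278551532)) tip [ 468.94 -301.33  138.93] [ 469.36 -301.36  138.  ] [ 469.42 -302.03  138.  ]
[309.42 223.08] 1436.0 [ 464.94 -302.29   84.  ] (286, 205, 48, 36) [array([309.66, 242.29]), array([330.3 , 223.04])]
```

```bash
cat > ring.py <<'E'
from fit import *
def ring(w,box,v=125):
    l,t,r,b=box; h=cv2.cvtColor(w[0],cv2.COLOR_BGR2HSV)[t:b,l:r]; m=((h[...,1]<60)&(h[...,2]>v)).astype(np.uint8)
    cs,_=cv2.findContours(m,0,1); hl=cv2.convexHull(max(cs,key=cv2.contourArea)); return feats(hl)[0]+[l,t], cv2.boundingRect(hl)
E
python3 - <<'E'
from ring import *
np.set_printoptions(precision=2,suppress=True)
w2=load("w2");w3=load("w3")
a,ba=ring(w2,(285,180,328,222));b,bb=ring(w3,(413,180,462,222));print(a,ba,b,bb,meet([ray(*w2[1:],a),ray(*w3[1:],b)]),onz(*w2[1:],a,37),onz(*w3[1:],b,37))
for B,w in(((400,175,452,222),w2),): 
    c,bc=ring(w,B); print("washer",c,bc,onz(*w[1:],c,6))
E
```

```text
[306.05 205.08] (12, 17, 19, 17) [444.17 204.43] (22, 16, 19, 18) [ 459.07 -141.82   37.14] [ 459.13 -141.83   37.  ] [ 459.1  -141.76   37.  ]
washer [425.84 200.53] (10, 11, 32, 30) [462.5   13.41   6.  ]
```

```bash
python3 -m crank '{"targets":[[[-1,3,1],[0,0,0],0.2],[[-2,6,3],[0,0,0],0.2],[[-3,9,6],[0,0,0],0.2],[[-3.1,12,9],[0,0,0],0.2],[[-3.1,14,12],[0,0,0],0.2],[[-3.13,14.8,14],[0,0,0],0.2],[[-3.13,14.85,15],[0,0,0],0.2],[[-3.13,14.85,15],[0,0,0],0.2]]}' 40
python3 -m crank '{"targets":[[[0,0,0],[0,0,0],0.2],[[0,0,0],[0,0,0],0.2],[[0,0,0],[0,0,0],0.2]]}'
python3 w.py w4
```

```text
time: 5.83
eef_pos: [457.6, -140.9, 151.7]
orientation: [[-1.0, -0.002, -0.005], [-0.002, 1.0, 0.002], [0.005, 0.002, -1.0]]
ft_force: [-0.6, -0.5, -1.0]
gripper_width: 50.9
grasp_force: 0.0
time: 6.08
eef_pos: [460.8, -144.5, 156.0]
orientation: [[-1.0, 0.002, 0.004], [0.002, 1.0, -0.002], [-0.004, -0.002, -1.0]]
ft_force: [1.2, 0.4, -0.1]
gripper_width: 51.0
grasp_force: 0.0
[ 460.6 -144.4  155.8]
```

View pics/w4.png

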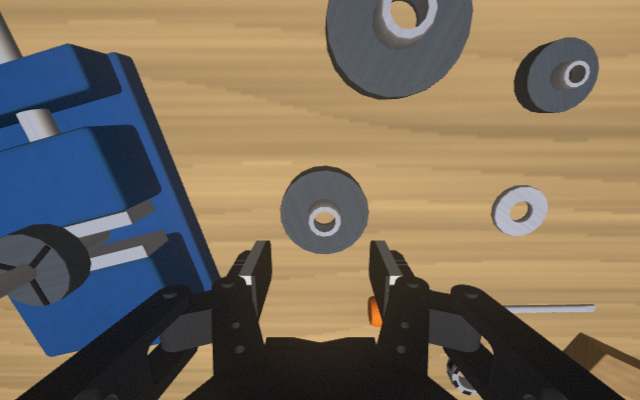

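w4 shows the drum centred between the fingers, hub ring at (324,219). The arm is still swinging a little, so I settle it and re-measure the hub.

```bash
python3 -m crank '{"targets":[[[0,0,2],[0,0,0],0],[[0,0,2.5],[0,0,0],0],[[0,0,2.5],[0,0,0],0],[[0,0,2.5],[0,0,0],0],[[0,0,2.5],[0,0,0],0],[[0,0,2.5],[0,0,0],0]]}'
python3 w.py w5; python3 - <<'E'
from ring import *
w=load("w5");im=w[0]
p=proj(*w[1:],[459.1,-141.8,37]);l,t=int(p[0]),int(p[1]);print(p)
c,b=ring(w,(l-30,t-30,l+30,t+30));print(c,b,onz(*w[1:],c,37))
E
```

```text
time: 6.63
eef_pos: [459.9, -143.4, 129.7]
orientation: [[-1.0, 0.001, 0.001], [0.001, 1.0, -0.001], [-0.001, -0.001, -1.0]]
ft_force: [0.4, -0.2, -0.3]
gripper_width: 42.4
grasp_force: 0.0
[ 459.8 -143.4  129.6]
[322.92029894 238.25813398]
[322.81392095 238.28051766] (13, 14, 37, 34) [ 459.11457874 -141.86404277   37.        ]
```

```bash
python3 -m crank '{"targets":[[[0.07,0.15,1.5],[0,0,0],0],[[0.07,0.15,2.8],[0,0,0],0],[[0.07,0.15,3.3],[0,0,0],0],[[0.07,0.15,3.3],[0,0,0],-0.2],[[0.07,0.15,3.3],[0,0,0],-1],[[0.07,0.15,3.3],[0,0,0],-1],[[0.07,0.15,3.3],[0,0,0],-1],[[0.07,0.15,3.3],[0,0,0],-1]]}' 60
python3 -m crank '{"targets":[[[0,0,0],[0,0,0],-1],[[0,0,0],[0,0,0],-1],[[0,0,-1],[0,0,0],-1],[[0,0,-2],[0,0,0],-1],[[0,0,-3],[0,0,0],-1],[[0,0,-3],[0,0,0],-1],[[0,0,-3],[0,0,0],-1],[[0,0,-3],[0,0,0],-1]]}'
python3 w.py w6; python3 - <<'E'
import cv2
cv2.imwrite("pics/w6c.png",cv2.imread("pics/w6.png")[120:400,160:520])
E
```

```text
time: 7.35
eef_pos: [459.0, -141.7, 96.4]
orientation: [[-1.0, 0.001, 0.001], [0.001, 1.0, -0.001], [-0.001, -0.0, -1.0]]
ft_force: [-0.1, 0.1, -0.9]
gripper_width: 22.0
grasp_force: 58.8
time: 8.02
eef_pos: [458.6, -141.6, 126.2]
orientation: [[-1.0, 0.001, 0.0], [0.001, 1.0, -0.0], [-0.0, -0.0, -1.0]]
ft_force: [-0.4, 0.9, -1.3]
gripper_width: 22.0
grasp_force: 59.0
[ 458.4 -141.4  125.8]
```

View pics/w6c.png

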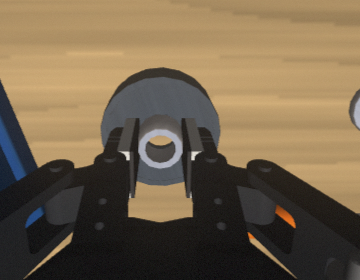

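The hub is gripped at 22 mm, and the drum hangs level in the fingers at crop (160,130). I raise it and carry it over the spindle.

```bash
python3 -m crank '{"targets":[[[0,0,-3],[0,0,0],-1],[[0,0,-6],[0,0,0],-1],[[0,0,-9],[0,0,0],-1],[[0,-1,-11],[0,0,0],-1],[[-0.3,-3,-12],[0,0,0],-1],[[-0.6,-6,-12],[0,0,0],-1],[[-1.07,-8,-12],[0,0,0],-1],[[-1.07,-10,-12],[0,0,0],-1]]}'
python3 -m crank '{"targets":[[[0,-2,0],[0,0,0],-1],[[0,-4,0],[0,0,0],-1],[[0,-5,0],[0,0,0],-1],[[0,-5.7,0],[0,0,0],-1],[[0,-6,0],[0,0,0],-1],[[0,-6,0],[0,0,0],-1],[[0,-6,0],[0,0,0],-1],[[0,-6,0],[0,0,0],-1]]}'
python3 w.py w7; python3 - <<'E'
import cv2
cv2.imwrite("pics/w7c.png",cv2.imread("pics/w7.png")[80:400,120:560])
E
```

```text
time: 8.73
eef_pos: [469.6, -242.7, 245.8]
orientation: [[-1.0, 0.001, 0.0], [0.001, 1.0, -0.0], [-0.0, -0.0, -1.0]]
ft_force: [-0.6, 0.5, -1.6]
gripper_width: 22.2
grasp_force: 59.3
time: 9.4
eef_pos: [469.2, -300.5, 245.8]
orientation: [[-1.0, -0.0, -0.0], [-0.0, 1.0, 0.001], [0.0, 0.001, -1.0]]
ft_force: [0.3, 0.2, -1.2]
gripper_width: 21.7
grasp_force: 59.3
[ 469.3 -300.6  245.9]
```

View pics/w7c.png

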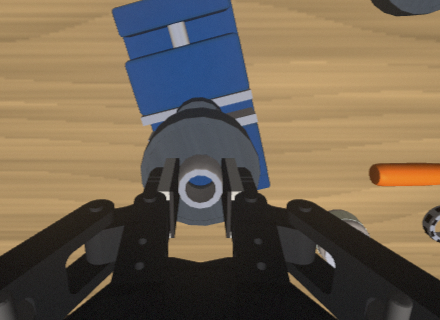

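The drum hangs above the disc with its bore over the spindle, drum centre at crop (200,185). Next I lower it.

```bash
python3 -m crank '{"targets":[[[0,-0.09,1],[0,0,0],-1],[[0,-0.09,2],[0,0,0],-1],[[0,-0.09,3],[0,0,0],-1],[[0,-0.09,4],[0,0,0],-1],[[0,-0.09,5],[0,0,0],-1],[[0,-0.09,5],[0,0,0],-1],[[0,-0.09,5],[0,0,0],-1]]}'
python3 -m crank '{"targets":[[[0,0,1],[0,0,0],-1],[[0,0,2],[0,0,0],-1],[[0,0,2.5],[0,0,0],-1],[[0,0,2.7],[0,0,0],-1],[[0,0,2.7],[0,0,0],-1],[[0,0,2.7],[0,0,0],-1]]}'
```

```text
time: 10.03
eef_pos: [468.6, -301.9, 194.4]
orientation: [[-1.0, 0.001, -0.002], [0.001, 1.0, 0.002], [0.002, 0.002, -1.0]]
ft_force: [0.2, -0.4, -1.0]
gripper_width: 21.8
grasp_force: 59.3
time: 10.53
eef_pos: [469.3, -302.5, 168.8]
orientation: [[-1.0, 0.001, 0.0], [0.001, 1.0, -0.0], [-0.0, -0.0, -1.0]]
ft_force: [0.1, 0.5, -0.5]
gripper_width: 21.9
grasp_force: 59.3
```

```bash
python3 -m crank '{"targets":[[[0,0,0.1],[0,0,0],-1],[[0,0,0.2],[0,0,0],-1],[[0,0,0.25],[0,0,0],-1],[[0,0,0.25],[0,0,0],-1],[[0,0,0.25],[0,0,0],-1]]}'
```

```text
time: 10.95
eef_pos: [469.2, -302.5, 166.5]
orientation: [[-1.0, 0.001, 0.0], [0.001, 1.0, -0.0], [-0.0, -0.0, -1.0]]
ft_force: [-0.2, 0.1, -1.5]
gripper_width: 21.8
grasp_force: 59.3
```

```bash
python3 -m crank '{"targets":[[[0,0.05,0.05],[0,0,0],-1],[[0,0.1,0.1],[0,0,0],-1],[[0,0.1,0.1],[0,0,0],-1],[[0,0.1,0.1],[0,0,0],-1]]}'
```

```text
time: 11.28
eef_pos: [469.4, -302.2, 166.3]
orientation: [[-1.0, 0.001, 0.001], [0.001, 1.0, -0.002], [-0.001, -0.002, -1.0]]
ft_force: [-2.5, -1.4, 4.4]
gripper_width: 21.9
grasp_force: 59.9
```

Contact is 4.4 N at drum height 70, so it is home. I release, rise and check.

```bash
python3 -m crank '{"targets":[[[0,0,0],[0,0,0],-0.3],[[0,0,0],[0,0,0],0],[[0,0,0],[0,0,0],0],[[0,0,-1],[0,0,0],0],[[0,0,-3],[0,0,0],0],[[0,0,-6],[0,0,0],0],[[0,0,-9],[0,0,0],0],[[0,0,-12],[0,0,0],0]]}'
python3 -m crank '{"targets":[[[1,0,-1],[0,0,0],0.3],[[2,0,-1],[0,0,0],0.3],[[3,0,-1],[0,0,0],0.3],[[3,0,-1],[0,0,0],0.3],[[3,0,-1],[0,0,0],0.3],[[3,0,-1],[0,0,0],0.3]]}'
python3 w.py w8; python3 - <<'E'
from ring import *
np.set_printoptions(precision=2,suppress=True)
w=load("w8"); p=proj(*w[1:],[469.2,-301.5,107]).astype(int);print(p)
c,b=ring(w,(p[0]-40,p[1]-40,p[0]+40,p[1]+40));print(c,b,onz(*w[1:],c,107))
cv2.imwrite("pics/w8c.png",cv2.resize(w[0][p[1]-70:p[1]+70,p[0]-80:p[0]+80],None,fx=3,fy=3))
E
```

```text
time: 11.95
eef_pos: [469.1, -301.0, 286.9]
orientation: [[-1.0, 0.001, -0.0], [0.001, 1.0, 0.001], [0.0, 0.001, -1.0]]
ft_force: [0.8, -0.1, -0.4]
gripper_width: 42.7
grasp_force: 0.0
time: 12.45
eef_pos: [438.6, -300.9, 293.7]
orientation: [[-1.0, 0.001, -0.002], [0.001, 1.0, 0.002], [0.002, 0.002, -1.0]]
ft_force: [-0.3, 0.2, -0.0]
gripper_width: 55.6
grasp_force: 0.0
[ 438.9 -301.1  294. ]
[319 229]
[318.36 229.68] (28, 31, 24, 20) [ 469.66 -302.18  107.  ]
```

View pics/w8c.png

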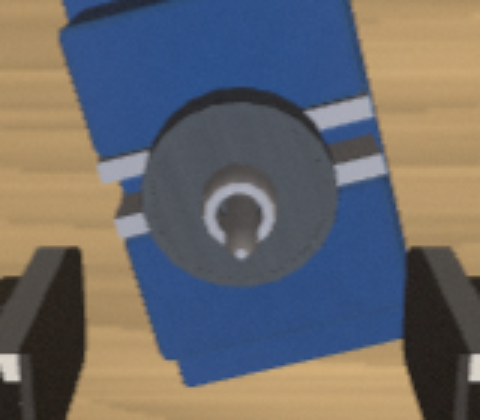

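The drum is seated flat, hub ring at crop (240,213), with the spindle through it. Next is the sprocket.

```bash
python3 -m crank '{"targets":[[[-1,3,0],[0,0,0],0.5],[[-2.5,6.5,0],[0,0,0],0.5],[[-4,10,0],[0,0,0],0.5],[[-5.5,13.5,0],[0,0,0],0.5],[[-7,17,0],[0,0,0],0.5],[[-8.5,20.5,1],[0,0,0],0.5],[[-10,24,2],[0,0,0],0.5],[[-11,27,3],[0,0,0],0.5]]}'
python3 -m crank '{"targets":[[[-0.6,1.5,0.5],[0,0,0],0.5],[[-1.1,3,1],[0,0,0],0.5],[[-1.1,3,1],[0,0,0],0.5],[[-1.1,3,1],[0,0,0],0.5],[[-1.1,3,1],[0,0,0],0.5],[[-1.1,3,1],[0,0,0],0.5],[[-1.1,3,1],[0,0,0],0.5]]}'
python3 w.py w9 sprocket washer collar
python3 -m crank '{"targets":[[[-1,0,1],[0,0,0],0.5],[[-2,0,2],[0,0,0],0.5],[[-3,0,3],[0,0,0],0.5],[[-4,0,4],[0,0,0],0.5],[[-4,0,4],[0,0,0],0.5],[[-4,0,4],[0,0,0],0.5],[[-4,0,4],[0,0,0],0.5],[[-4,0,4],[0,0,0],0.5]]}'
python3 w.py w10 sprocket washer collar
```

```text
time: 13.17
eef_pos: [550.5, -28.9, 264.6]
orientation: [[-1.0, -0.0, 0.0], [-0.0, 1.0, 0.001], [-0.0, 0.001, -1.0]]
ft_force: [0.7, -1.1, 0.6]
gripper_width: 64.1
grasp_force: 0.0
time: 13.75
eef_pos: [560.5, -2.5, 255.7]
orientation: [[-1.0, 0.002, 0.001], [0.002, 1.0, -0.0], [-0.001, -0.0, -1.0]]
ft_force: [-0.4, 0.4, -0.3]
gripper_width: 64.2
grasp_force: 0.0
[560.5  -2.5 255.8]
sprocket [300.  212.8 340.2 249.8] 0.97 [615.9  -2.7  15. ]
washer [312.2  66.  356.6 108.1] 0.84 [461.9  11.8  15. ]
washer [439.7   0.2 483.6  19.1] 0.82 [394.9 129.1  15. ]
collar [440.4  52.6 476.4  88.2] 0.88 [447.  132.9  15. ]
time: 14.62
eef_pos: [600.4, -1.6, 216.3]
orientation: [[-1.0, 0.001, 0.001], [0.001, 1.0, -0.0], [-0.001, -0.0, -1.0]]
ft_force: [-0.1, -0.3, -0.4]
gripper_width: 64.1
grasp_force: 0.0
[600.4  -1.6 216.4]
sprocket [298.2 184.4 342.8 231.3] 0.77 [615.2  -1.3  15. ]
sprocket [567.3   1.  640.  173.3] 0.31 [505.5 244.1  15. ]
washer [312.8   7.1 360.7  59.2] 0.94 [463.5  12.2  15. ]
collar [463.8   0.1 505.5  35.5] 0.7 [452.4 132.7  15. ]
```

```bash
python3 - <<'E'
from fit import *
np.set_printoptions(precision=2,suppress=True)
a=load("w9");b=load("w10")
B={"sprocket":([(23,0),(23,14)],[300,213,340,250],[298,184,343,231]),"washer":([(21,0),(21,7)],[312,66,357,108],[313,7,361,59]),"collar":([(14.6,0),(14.6,14)],[440,53,476,88],None)}
for n,(r,x,y) in B.items():
    if y: print(n,"free",*fit([(*a,x),(*b,y)],r,"any"))
    for w,q in((a,x),(b,y)):
        if q: print("   z0",*fit([(*w,q)],r,"any",0.))
cv2.imwrite("pics/m2.png",np.hstack([cv2.resize(b[0][170:245,280:360],(400,375)),cv2.resize(a[0][45:95,430:484],(395,375))]))
E
```

```text
sprocket free [617.48  -1.99   2.54] [ 0.02 -0.   -0.02  0.  ] [0.8876705494137913, 0.9034725954001693]
   z0 [618.52  -2.01] [0. 0.] [0.9019821932810961]
   z0 [618.3   -1.97] [0. 0.] [0.9201531986161423]
washer free [462.63  13.04   0.49] [ 0.1   0.   -0.09 -0.  ] [0.9402312035629273, 0.919805235922912]
   z0 [462.58  12.96] [0. 0.] [0.9430979702032395]
   z0 [462.51  13.14] [-0.  0.] [0.922970209570136]
   z0 [446.64 136.2 ] [ 0. -0.] [0.9005355955367405]
```

View pics/m2.png

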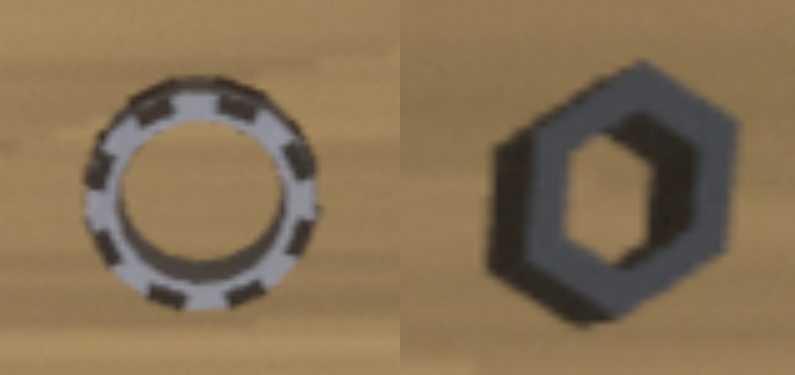

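The sprocket ring is centred at w10 (320,210). The collar shows one pair of flats facing nearly left and right, tilted slightly. I refine the sprocket centre from the ring outline.

```bash
python3 - <<'E'
from fit import *
np.set_printoptions(precision=2,suppress=True)
b=load("w10");a=load("w9")
for z,c in((14,(320.3,210)),):
    p=onz(*b[1:],c,z);print(p)
    for q in ([23,0],[-23,0],[0,23],[0,-23]): print(proj(*b[1:],[p[0]+q[0],p[1]+q[1],14]))
# bore: wood-coloured region inside ring -> seen through hole
for w,box in((b,(300,188,341,232)),(a,(302,214,339,250))):
    l,t,r,bo=box;h=cv2.cvtColor(w[0],cv2.COLOR_BGR2HSV)[t:bo,l:r];m=((h[...,2]>120)&(h[...,1]<70)).astype(np.uint8)
    m=cv2.morphologyEx(m,cv2.MORPH_CLOSE,cv2.getStructuringElement(2,(7,7)));n,_,st,_=cv2.connectedComponentsWithStats(m);pts=cv2.findNonZero(m);hl=cv2.convexHull(pts);c=feats(hl)[0]+[l,t];print("top face",c,cv2.boundingRect(hl),onz(*w[1:],c,14))
# collar top-face corner angles from a crop (panel px -> image px)
P=[(645,62),(740,125),(728,250),(615,322),(528,270),(535,125)]
W=np.array([onz(*a[1:],(430+(x-400)*54/395,45+y*50/375),14) for x,y in P]);c=W.mean(0);d=W-c
print("collar",c,np.degrees(np.arctan2(d[:,1],d[:,0]))%60,np.hypot(d[:,0],d[:,1]))
E
```

```text
[617.68  -1.49  14.  ]
[320.31 231.86]
[320.29 187.13]
[343.82 209.99]
[296.79 210.01]
top face [319.93 209.83] (0, 0, 41, 44) [617.51  -1.84  14.  ]
top face [320.66 232.25] (0, 0, 37, 36) [617.45  -2.08  14.  ]
collar [447.17 136.56  14.  ] [ 1.21  1.49  3.6  59.4   6.05 59.53] [15.62 15.62 15.55 15.77 15.82 16.2 ]
```

```bash
python3 -m crank '{"targets":[[[-0.8,0,2.5],[0,0,0],0.5],[[-1.7,-0.03,5.5],[0,0,0],0.5],[[-1.7,-0.03,8.5],[0,0,0],0.5],[[-1.7,-0.03,11],[0,0,0],0.5],[[-1.7,-0.03,13],[0,0,0],0.5],[[-1.7,-0.03,13],[0,0,0],0.5],[[-1.7,-0.03,13],[0,0,0],0.5],[[-1.7,-0.03,13],[0,0,0],0.5]]}'
```

```text
time: 15.48
eef_pos: [618.5, -2.0, 86.9]
orientation: [[-1.0, 0.001, 0.003], [0.001, 1.0, -0.0], [-0.003, -0.0, -1.0]]
ft_force: [0.5, -0.8, 0.2]
gripper_width: 64.4
grasp_force: 0.0
```

```bash
python3 -m crank '{"targets":[[[0.05,0,0.6],[0,0,0],0.5],[[0.05,0,1.25],[0,0,0],0.5],[[0.05,0,1.25],[0,0,0],0.3],[[0.05,0,1.25],[0,0,0],-1],[[0.05,0,1.25],[0,0,0],-1],[[0.05,0,1.25],[0,0,0],-1],[[0.05,0,1.25],[0,0,0],-1],[[0.05,0,1.25],[0,0,0],-1]]}' 40
python3 -m crank '{"targets":[[[0,0,-1],[0,0,0],-1],[[0,0,-3],[0,0,0],-1],[[0,0,-5],[0,0,0],-1],[[0,0,-8],[0,0,0],-1],[[0,0,-11],[0,0,0],-1],[[0,0,-12.5],[0,0,0],-1],[[0,0,-12.5],[0,0,0],-1],[[0,0,-12.5],[0,0,0],-1]]}'
python3 w.py w11; python3 - <<'E'
import cv2
cv2.imwrite("pics/w11c.png",cv2.imread("pics/w11.png")[180:400,180:460])
E
```

```text
time: 16.15
eef_pos: [617.2, -1.9, 73.4]
orientation: [[-1.0, 0.001, 0.001], [0.001, 1.0, -0.0], [-0.001, -0.0, -1.0]]
ft_force: [-0.7, -0.4, 3.2]
gripper_width: 44.4
grasp_force: 41.0
time: 16.82
eef_pos: [617.3, -1.9, 199.1]
orientation: [[-1.0, 0.001, 0.002], [0.001, 1.0, -0.0], [-0.002, -0.0, -1.0]]
ft_force: [-0.5, -0.5, -1.6]
gripper_width: 44.5
grasp_force: 41.0
[616.3  -1.8 197.2]
```

View pics/w11c.png

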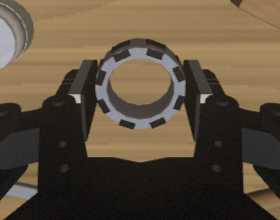

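The sprocket is held level between the pads at crop (140,85). I carry it to the spindle.

```bash
python3 -m crank '{"targets":[[[0.8,-1.6,-0.6],[0,0,0],-1],[[2.2,-4.4,-1.2],[0,0,0],-1],[[3.7,-7.5,-2],[0,0,0],-1],[[5.2,-10.6,-2.6],[0,0,0],-1],[[6.7,-13.7,-2.6],[0,0,0],-1],[[8.2,-16.8,-2.6],[0,0,0],-1],[[9.7,-19.9,-2.6],[0,0,0],-1],[[11.2,-23,-2.6],[0,0,0],-1]]}'
python3 -m crank '{"targets":[[[1.4,-2.7,0],[0,0,0],-1],[[2.6,-5,0],[0,0,0],-1],[[3.3,-6.4,0],[0,0,0],-1],[[3.6,-7,0],[0,0,0],-1],[[3.6,-7,0],[0,0,0],-1],[[3.6,-7,0],[0,0,0],-1],[[3.6,-7,0],[0,0,0],-1],[[3.6,-7,0],[0,0,0],-1]]}'
python3 w.py w12; python3 - <<'E'
import cv2
cv2.imwrite("pics/w12c.png",cv2.imread("pics/w12.png")[150:400,180:460])
E
```

```text
time: 17.53
eef_pos: [502.5, -232.2, 221.1]
orientation: [[-1.0, 0.001, -0.004], [0.001, 1.0, 0.003], [0.004, 0.003, -1.0]]
ft_force: [-0.4, -0.2, -0.5]
gripper_width: 44.3
grasp_force: 41.0
time: 18.2
eef_pos: [469.1, -300.5, 223.4]
orientation: [[-1.0, -0.001, -0.001], [-0.001, 1.0, 0.001], [0.001, 0.001, -1.0]]
ft_force: [0.4, -0.5, -0.8]
gripper_width: 43.9
grasp_force: 41.0
[ 469.2 -300.6  223.6]
```

View pics/w12c.png

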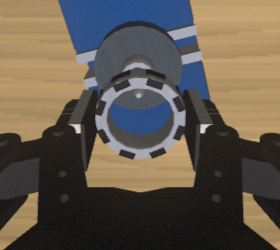

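The ring hangs over the spindle, its tip visible inside the ring at crop (138,97). I lower it.

```bash
python3 -m crank '{"targets":[[[0,-0.05,1],[0,0,0],-1],[[0,-0.05,2],[0,0,0],-1],[[0,-0.05,3],[0,0,0],-1],[[0,-0.05,4],[0,0,0],-1],[[0,-0.05,4],[0,0,0],-1],[[0,-0.05,4],[0,0,0],-1],[[0,-0.05,4],[0,0,0],-1]]}'
python3 -m crank '{"targets":[[[0,0,0.6],[0,0,0],-1],[[0,0,1.1],[0,0,0],-1],[[0,0,1.5],[0,0,0],-1],[[0,0,1.75],[0,0,0],-1],[[0,0,1.75],[0,0,0],-1],[[0,0,1.75],[0,0,0],-1]]}'
```

```text
time: 18.83
eef_pos: [468.8, -302.4, 183.7]
orientation: [[-1.0, 0.001, -0.0], [0.001, 1.0, 0.0], [0.0, 0.0, -1.0]]
ft_force: [-0.2, 0.2, -0.0]
gripper_width: 44.8
grasp_force: 41.0
time: 19.33
eef_pos: [468.6, -302.2, 166.1]
orientation: [[-1.0, 0.001, -0.0], [0.001, 1.0, 0.0], [0.0, 0.0, -1.0]]
ft_force: [0.6, -0.2, -0.1]
gripper_width: 44.3
grasp_force: 41.0
```

```bash
python3 -m crank '{"targets":[[[0,0,0.1],[0,0,0],-1],[[0,0,0.17],[0,0,0],-1],[[0,0,0.17],[0,0,0],-1],[[0,0,0.17],[0,0,0],-1]]}'
python3 -m crank '{"targets":[[[0,0,0.05],[0,0,0],-1],[[0,0,0.1],[0,0,0],-1],[[0,0,0.1],[0,0,0],-1]]}'
```

```text
time: 19.67
eef_pos: [468.7, -302.3, 164.8]
orientation: [[-1.0, 0.001, 0.0], [0.001, 1.0, -0.0], [-0.0, -0.0, -1.0]]
ft_force: [-1.0, -0.1, -0.1]
gripper_width: 44.5
grasp_force: 41.0
time: 19.92
eef_pos: [468.9, -302.4, 164.3]
orientation: [[-1.0, 0.001, 0.0], [0.001, 1.0, -0.0], [-0.0, -0.0, -1.0]]
ft_force: [-1.4, 1.0, 2.8]
gripper_width: 44.5
grasp_force: 41.4
```

The sprocket touches the web at the expected height. I release, rise and look, then head for the washer.

```bash
python3 -m crank '{"targets":[[[0,0,0],[0,0,0],0.1],[[0,0,0],[0,0,0],0.4],[[0,0,0],[0,0,0],0.5],[[0,0,-0.5],[0,0,0],0.5],[[0,0,-3],[0,0,0],0.5],[[0,0,-6],[0,0,0],0.5],[[0,0,-9],[0,0,0],0.5],[[0,0,-12],[0,0,0],0.5]]}'
python3 -m crank '{"targets":[[[1,0,0],[0,0,0],0.5],[[2,0,-1],[0,0,0],0.5],[[3,0,-1],[0,0,0],0.5],[[3,0,-1],[0,0,0],0.5],[[3,0,-1],[0,0,0],0.5],[[3,0,-1],[0,0,0],0.5]]}'
python3 w.py w13; python3 - <<'E'
from fit import *
np.set_printoptions(precision=2,suppress=True)
w=load("w13"); p=proj(*w[1:],[469.2,-301.5,107]).astype(int);print(p)
for r,z in((23,105),(11,107),(33,91)): print(r,z,cv2.boundingRect(model(*w[1:],[469.5,-302,0],[(r,z)])))
cv2.imwrite("pics/w13c.png",cv2.resize(w[0][p[1]-60:p[1]+60,p[0]-60:p[0]+60],None,fx=4,fy=4))
E
```

```text
time: 20.58
eef_pos: [468.5, -302.1, 285.0]
orientation: [[-1.0, 0.001, -0.0], [0.001, 1.0, 0.0], [0.0, 0.0, -1.0]]
ft_force: [0.1, -0.7, -0.3]
gripper_width: 64.1
grasp_force: 0.0
time: 21.08
eef_pos: [438.5, -302.0, 292.7]
orientation: [[-1.0, 0.001, -0.001], [0.001, 1.0, 0.001], [0.001, 0.001, -1.0]]
ft_force: [1.2, 0.3, -0.2]
gripper_width: 64.4
grasp_force: 0.0
[ 438.6 -302.   292.7]
[320 229]
23 105 (295, 205, 50, 47)
11 107 (308, 218, 24, 23)
33 91 (286, 191, 68, 64)
```

View pics/w13c.png

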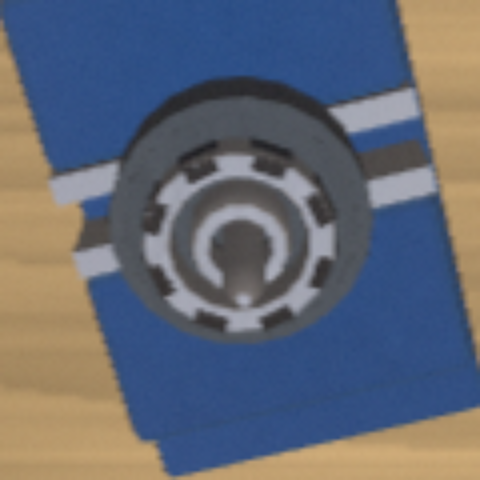

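The sprocket lies flat round the hub, spindle at crop (243,240). Next is the washer.

```bash
python3 -m crank '{"targets":[[[0,2,0],[0,0,0],0.45],[[-0.3,5.5,0],[0,0,0],0.45],[[-0.6,9,0],[0,0,0],0.45],[[-0.9,12.5,0],[0,0,0],0.45],[[-1.2,16,1],[0,0,0],0.45],[[-1.6,19.5,3],[0,0,0],0.45],[[-2,23,5],[0,0,0],0.45],[[-2.4,26.5,7],[0,0,0],0.45]]}'
python3 -m crank '{"targets":[[[0,2.5,2.5],[0,0,0],0.45],[[0,4,5],[0,0,0],0.45],[[0,4.8,7.5],[0,0,0],0.45],[[0,5,9],[0,0,0],0.45],[[0,5,9],[0,0,0],0.45],[[0,5,9],[0,0,0],0.45],[[0,5,9],[0,0,0],0.45],[[0,5,9],[0,0,0],0.45]]}'
python3 w.py w14 washer; python3 - <<'E'
from fit import *
w=load("w14");p=proj(*w[1:],[462.6,13,3]).astype(int);print(p)
print(fit([(*w,[p[0]-40,p[1]-36,p[0]+40,p[1]+36])],[(21,0),(21,7)],"any",0.,(462.,13.)))
E
```

```text
time: 21.8
eef_pos: [463.1, -35.4, 222.8]
orientation: [[-1.0, 0.001, 0.001], [0.001, 1.0, -0.0], [-0.001, -0.0, -1.0]]
ft_force: [1.0, -0.7, 0.4]
gripper_width: 61.8
grasp_force: 0.0
time: 22.47
eef_pos: [464.3, 12.2, 135.1]
orientation: [[-1.0, 0.001, 0.003], [0.001, 1.0, -0.001], [-0.003, -0.001, -1.0]]
ft_force: [-0.7, -0.2, 1.0]
gripper_width: 61.9
grasp_force: 0.0
[464.3  12.2 135.2]
washer [293.4 189.1 352.1 242.5] 0.94 [459.1  13.9  15. ]
[321 214]
(array([462.90330539,  13.1126547 ]), array([9.08285585e-07, 3.70076236e-08]), [0.9223446948303596])
```

```bash
python3 -m crank '{"targets":[[[0.1,0.07,2],[0,0,0],0.45],[[0.1,0.07,4],[0,0,0],0.45],[[0.1,0.07,5.5],[0,0,0],0.45],[[0.1,0.07,5.9],[0,0,0],0.45],[[0.1,0.07,5.9],[0,0,0],0.45],[[0.1,0.07,5.9],[0,0,0],0.45]]}'
python3 -m crank '{"targets":[[[0,0,0],[0,0,0],0.2],[[0,0,0],[0,0,0],0],[[0,0,0],[0,0,0],-1],[[0,0,0],[0,0,0],-1],[[0,0,0],[0,0,0],-1],[[0,0,0],[0,0,0],-1]]}' 40
```

```text
time: 23.07
eef_pos: [462.6, 13.2, 75.5]
orientation: [[-1.0, 0.001, 0.001], [0.001, 1.0, -0.0], [-0.001, -0.0, -1.0]]
ft_force: [0.4, 0.0, -0.3]
gripper_width: 61.9
grasp_force: 0.0
time: 23.57
eef_pos: [463.1, 13.2, 76.6]
orientation: [[-1.0, 0.001, 0.002], [0.001, 1.0, -0.001], [-0.002, -0.001, -1.0]]
ft_force: [-2.6, -0.2, 8.3]
gripper_width: 38.0
grasp_force: 39.1
```

```bash
python3 -m crank '{"targets":[[[0,0,-0.5],[0,0,0],-1],[[0,0,-1.5],[0,0,0],-1],[[0,0,-2.5],[0,0,0],-1],[[0,0,-3],[0,0,0],-1],[[0,0,-3],[0,0,0],-1],[[0,0,-3],[0,0,0],-1]]}'
python3 w.py w15 washer; python3 - <<'E'
import cv2
cv2.imwrite("pics/w15c.png",cv2.resize(cv2.imread("pics/w15.png")[200:350,230:410],None,fx=4,fy=4))
E
```

```text
time: 24.07
eef_pos: [462.4, 13.4, 105.4]
orientation: [[-1.0, 0.001, 0.002], [0.001, 1.0, -0.0], [-0.002, -0.0, -1.0]]
ft_force: [0.1, 0.3, -1.3]
gripper_width: 37.7
grasp_force: 40.1
[461.9  13.5 104.9]
washer [498.3  48.7 581.9 130.8] 0.67 [378.  126.5  15. ]
washer [279.9 215.5 355.3 289. ] 0.61 [469.8  11.8  15. ]
```

View pics/w15c.png

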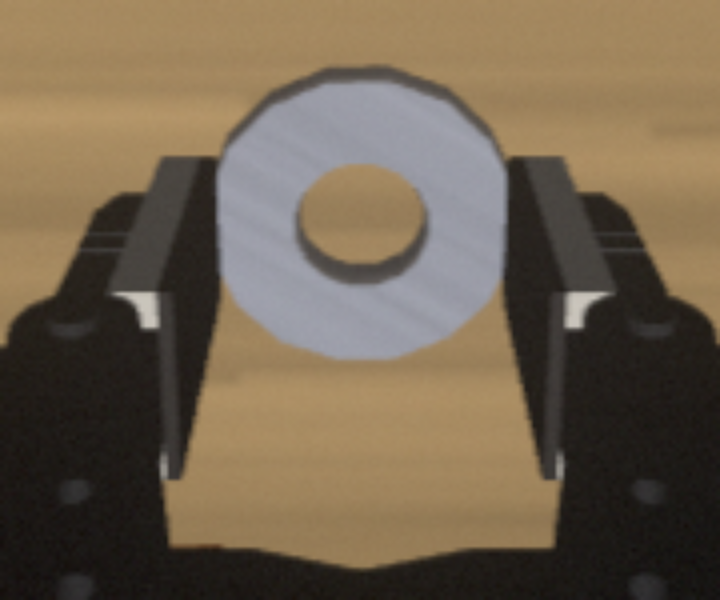

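The washer is held level at the fingertips, centred at crop (362,218). I carry it to the spindle.

```bash
python3 -m crank '{"targets":[[[0,0,-2],[0,0,0],-1],[[0,-0.5,-5],[0,0,0],-1],[[0,-2,-8],[0,0,0],-1],[[-0.1,-4.5,-11],[0,0,0],-1],[[-0.2,-7.5,-12],[0,0,0],-1],[[-0.3,-11,-12],[0,0,0],-1],[[-0.4,-14.5,-12],[0,0,0],-1],[[-0.5,-18,-12],[0,0,0],-1]]}'
python3 -m crank '{"targets":[[[-0.1,-3.5,0],[0,0,0],-1],[[-0.2,-7,0],[0,0,0],-1],[[-0.2,-10,0],[0,0,0],-1],[[-0.2,-12,0],[0,0,0],-1],[[-0.2,-13.1,0],[0,0,0],-1],[[-0.2,-13.5,0],[0,0,0],-1],[[-0.2,-13.5,0],[0,0,0],-1],[[-0.2,-13.5,0],[0,0,0],-1]]}'
python3 w.py w16; python3 - <<'E'
from ring import *
w=load("w16")
m=mask(w[0],"any");print(read_state()["eef_pos"])
# washer top face & tip as seen through the hole
c,b=ring(w,(275,200,365,300),140);print("face",c,b,"washer centre",onz(*w[1:],c,read_state()["eef_pos"][2]-76.6+7))
g=w[0][235:290,290:350].astype(int);print("tip pred",proj(*w[1:],[469.2,-301.5,138]))
cv2.imwrite("pics/w16c.png",cv2.resize(w[0][200:310,260:380],None,fx=5,fy=5))
E
```

```text
time: 24.83
eef_pos: [466.5, -167.9, 224.6]
orientation: [[-1.0, 0.0, -0.0], [0.0, 1.0, 0.0], [0.0, 0.0, -1.0]]
ft_force: [0.5, 0.5, -0.3]
gripper_width: 37.5
grasp_force: 40.3
time: 25.5
eef_pos: [468.5, -300.3, 224.1]
orientation: [[-1.0, 0.0, -0.001], [0.0, 1.0, 0.002], [0.001, 0.002, -1.0]]
ft_force: [-0.6, 0.7, 0.2]
gripper_width: 37.8
grasp_force: 40.3
[ 468.6 -300.1  224.3]
[ 468.64210946 -300.06011208  224.25495272]
face [319.90192913 254.7432108 ] (9, 21, 72, 69) washer centre [ 466.77708139 -300.32639899  154.65495272]
tip pred [317.85007144 245.45509013]
```

```bash
python3 -m crank '{"targets":[[[-0.07,0,0.5],[0,0,0],-1],[[-0.07,0,1],[0,0,0],-1],[[-0.07,0,1.5],[0,0,0],-1],[[-0.07,0,2],[0,0,0],-1],[[-0.07,0,2],[0,0,0],-1],[[-0.07,0,2],[0,0,0],-1]]}'
python3 -m crank '{"targets":[[[0,0,0.4],[0,0,0],-1],[[0,0,0.8],[0,0,0],-1],[[0,0,1.2],[0,0,0],-1],[[0,0,1.6],[0,0,0],-1],[[0,0,1.8],[0,0,0],-1],[[0,0,1.8],[0,0,0],-1],[[0,0,1.8],[0,0,0],-1]]}'
```

```text
time: 26.05
eef_pos: [469.1, -301.1, 203.9]
orientation: [[-1.0, 0.0, -0.001], [0.0, 1.0, 0.001], [0.001, 0.001, -1.0]]
ft_force: [0.5, -0.9, -1.0]
gripper_width: 37.7
grasp_force: 40.3
time: 26.63
eef_pos: [469.3, -301.5, 186.4]
orientation: [[-1.0, 0.001, -0.0], [0.001, 1.0, 0.0], [0.0, 0.0, -1.0]]
ft_force: [0.3, -1.0, -0.4]
gripper_width: 37.7
grasp_force: 40.3
```

```bash
python3 -m crank '{"targets":[[[0,0,0.1],[0,0,0],-1],[[0,0,0.2],[0,0,0],-1],[[0,0,0.2],[0,0,0],-1],[[0,0,0.2],[0,0,0],-1]]}'
python3 -m crank '{"targets":[[[0,0,0.05],[0,0,0],-1],[[0,0,0.1],[0,0,0],-1],[[0,0,0.1],[0,0,0],-1]]}'
```

```text
time: 26.97
eef_pos: [469.4, -301.6, 184.8]
orientation: [[-1.0, 0.001, 0.0], [0.001, 1.0, -0.0], [-0.0, -0.0, -1.0]]
ft_force: [0.3, 0.1, -0.1]
gripper_width: 37.8
grasp_force: 40.3
time: 27.22
eef_pos: [469.5, -301.6, 183.8]
orientation: [[-1.0, 0.001, 0.0], [0.001, 1.0, -0.0], [-0.0, -0.0, -1.0]]
ft_force: [0.7, -0.4, -0.2]
gripper_width: 37.8
grasp_force: 40.4
```

```bash
python3 -m crank '{"targets":[[[0,0,0.05],[0,0,0],-1],[[0,0,0.1],[0,0,0],-1],[[0,0,0.1],[0,0,0],-1],[[0,0,0.1],[0,0,0],-1]]}'
```

```text
time: 27.55
eef_pos: [469.5, -301.6, 183.5]
orientation: [[-1.0, 0.001, 0.0], [0.001, 1.0, -0.0], [-0.0, -0.0, -1.0]]
ft_force: [-2.5, 0.9, 5.4]
gripper_width: 37.6
grasp_force: 41.7
```

The washer made contact exactly at height 107. I release, rise, and measure it with the network and a fit.

```bash
python3 -m crank '{"targets":[[[0,0,0],[0,0,0],0.1],[[0,0,0],[0,0,0],0.4],[[0,0,0],[0,0,0],0.4],[[0,0,-0.5],[0,0,0],0.4],[[0,0,-2],[0,0,0],0.4],[[0,0,-5],[0,0,0],0.4],[[0,0,-8],[0,0,0],0.4],[[0,0,-10],[0,0,0],0.4]]}'
python3 -m crank '{"targets":[[[1,0,0],[0,0,0],0.3],[[2,0,-1],[0,0,0],0.3],[[3,0,-1],[0,0,0],0.3],[[3,0,-1],[0,0,0],0.3],[[3,0,-1],[0,0,0],0.3],[[3,0,-1],[0,0,0],0.3]]}'
python3 w.py w17 washer; python3 - <<'E'
from ring import *
np.set_printoptions(precision=2,suppress=True)
w=load("w17"); p=proj(*w[1:],[469.3,-301.8,114]).astype(int)
c,b=ring(w,(p[0]-35,p[1]-35,p[0]+35,p[1]+35),140);print(p,c,b,onz(*w[1:],c,114),"pred",cv2.boundingRect(model(*w[1:],[469.3,-301.8,114],[(21,0)])))
cv2.imwrite("pics/w17c.png",cv2.resize(w[0][p[1]-60:p[1]+60,p[0]-60:p[0]+60],None,fx=4,fy=4))
E
```

```text
time: 28.22
eef_pos: [470.1, -302.1, 285.7]
orientation: [[-1.0, 0.001, 0.003], [0.001, 1.0, -0.002], [-0.003, -0.002, -1.0]]
ft_force: [0.0, -0.7, -0.5]
gripper_width: 59.9
grasp_force: 0.0
time: 28.72
eef_pos: [439.1, -301.3, 291.6]
orientation: [[-1.0, 0.001, -0.001], [0.001, 1.0, 0.001], [0.001, 0.001, -1.0]]
ft_force: [0.8, -0.4, 0.1]
gripper_width: 55.1
grasp_force: 0.0
[ 439.3 -301.3  291.7]
washer [295.7 210.8 340.4 251.2] 0.94 [ 508.3 -303.5   15. ]
[319 232] [318.92 231.52] (11, 14, 47, 42) [ 468.47 -302.13  114.  ] pred (296, 210, 47, 44)
```

The washer sits flat at (468.5,-302.1), with the right size for its height. Next is the collar.

```bash
python3 -m crank '{"targets":[[[0,2.5,0],[0,0,0],0.1],[[0,6,0],[0,0,0],0.1],[[-0.2,9.7,0],[0,0,0],0.1],[[-0.4,13.4,0],[0,0,0],0.1],[[-0.6,17.1,0],[0,0,0],0.1],[[-0.8,20.8,0],[0,0,0],0.1],[[-0.8,24.5,1],[0,0,0],0.1],[[-0.8,28.2,3],[0,0,0],0.1]]}'
python3 -m crank '{"targets":[[[0,3.5,2],[0,0,0],0.1],[[0,7,4],[0,0,0],0.1],[[0,10,6],[0,0,0],0.1],[[0,12.5,8],[0,0,0],0.1],[[0,14.5,10],[0,0,0],0.1],[[0,15.5,11.5],[0,0,0],0.1],[[0,15.5,12],[0,0,0],0.1],[[0,15.5,12],[0,0,0],0.1]]}'
python3 -m crank '{"targets":[[[0,0,0],[0,0,0],0.1],[[0,0,0],[0,0,0],0.1],[[0,0,0],[0,0,0],0.1]]}'
python3 w.py w18 collar; python3 - <<'E'
from fit import *
np.set_printoptions(precision=2,suppress=True)
w=load("w18");p=proj(*w[1:],[447,136.3,7]).astype(int);print(p)
box=[p[0]-30,p[1]-28,p[0]+30,p[1]+28];hl=hullpts(w[0],box,"any",0);c,A=feats(hl)
from scipy.optimize import minimize
def hexm(q):
    a=np.radians(q[2]+60*np.arange(6));R=13.5/np.cos(np.pi/6)
    return cv2.convexHull(np.array([proj(*w[1:],[q[0]+R*np.cos(t),q[1]+R*np.sin(t),z]) for z in(0,14) for t in a],np.float32))
def cost(q):
    m=hexm(q); return cv2.intersectConvexConvex(m,hl.astype(np.float32))[0]*-2+feats(m)[1]+A
best=min((minimize(cost,[447,136,a],method="Nelder-Mead",options=dict(initial_simplex=[[447,136,a],[450,136,a],[447,139,a],[447,136,a+8]])) for a in(-20,0,20)),key=lambda r:r.fun)
print(best.x,best.fun/A,feats(hexm(best.x)),c,A)
print(find_in and None)
E
```

```text
time: 29.48
eef_pos: [449.4, -18.4, 265.0]
orientation: [[-1.0, 0.001, 0.006], [0.001, 1.0, -0.001], [-0.006, -0.001, -1.0]]
ft_force: [1.3, 0.8, -0.3]
gripper_width: 46.9
grasp_force: 0.0
time: 30.15
eef_pos: [446.4, 135.4, 141.1]
orientation: [[-1.0, -0.001, -0.004], [-0.001, 1.0, -0.001], [0.004, -0.001, -1.0]]
ft_force: [-1.3, 0.1, 0.6]
gripper_width: 46.9
grasp_force: 0.0
time: 30.4
eef_pos: [448.8, 134.4, 144.1]
orientation: [[-1.0, 0.002, 0.003], [0.002, 1.0, 0.0], [-0.003, 0.0, -1.0]]
ft_force: [0.3, 0.3, -0.5]
gripper_width: 46.9
grasp_force: 0.0
[448.7 134.5 144.1]
collar [303.4 193.6 344.2 236.1] 0.68 [446.  137.1  15. ]
[322 212]
[447.38 135.9    2.6 ] 0.06881551542704575 (array([322.03, 213.43]), 1317.8453801309224) [322.06 212.89] 1233.0
None
```

```bash
python3 -m crank '{"targets":[[[0.1,0.12,2],[0,0,-2.6],0.1],[[0.1,0.12,4],[0,0,-2.6],0.1],[[0.1,0.12,5.5],[0,0,-2.6],0.1],[[0.1,0.12,6],[0,0,-2.6],0.1],[[0.1,0.12,6],[0,0,-2.6],0.1],[[0.1,0.12,6],[0,0,-2.6],0.1],[[0.1,0.12,6],[0,0,-2.6],0.1]]}'
```

```text
time: 31.08
eef_pos: [447.8, 136.3, 84.0]
orientation: [[-0.999, -0.044, 0.002], [-0.044, 0.999, 0.0], [-0.002, 0.0, -1.0]]
ft_force: [-0.2, 0.3, 0.3]
gripper_width: 46.8
grasp_force: 0.0
```

```bash
python3 -m crank '{"targets":[[[0.03,-0.03,0.4],[0,0,0],0.1],[[0.03,-0.03,0.65],[0,0,0],0.1],[[0.03,-0.03,0.65],[0,0,0],-0.1],[[0.03,-0.03,0.65],[0,0,0],-1],[[0.03,-0.03,0.65],[0,0,0],-1],[[0.03,-0.03,0.65],[0,0,0],-1],[[0.03,-0.03,0.65],[0,0,0],-1],[[0.03,-0.03,0.65],[0,0,0],-1]]}' 40
python3 -m crank '{"targets":[[[0,0,-1],[0,0,0],-1],[[0,0,-3],[0,0,0],-1],[[0,0,-5],[0,0,0],-1],[[0,0,-8],[0,0,2.6],-1],[[0,0,-11],[0,0,2.6],-1],[[0,0,-14],[0,0,2.6],-1],[[0,0,-15],[0,0,2.6],-1],[[0,0,-15],[0,0,2.6],-1]]}'
python3 w.py w19 collar
```

```text
time: 31.75
eef_pos: [446.7, 136.0, 76.6]
orientation: [[-0.999, -0.045, 0.001], [-0.045, 0.999, 0.0], [-0.001, 0.0, -1.0]]
ft_force: [-0.1, -0.2, 2.6]
gripper_width: 25.6
grasp_force: 39.6
time: 32.42
eef_pos: [448.5, 136.3, 230.1]
orientation: [[-1.0, 0.001, 0.008], [0.001, 1.0, 0.001], [-0.008, 0.001, -1.0]]
ft_force: [-0.2, 0.4, 0.3]
gripper_width: 25.8
grasp_force: 39.4
[447.  136.1 227.6]
collar [295.1 227.7 342.7 290.3] 0.58 [527.3 135.2  15. ]
```

The collar is held (25.7 mm over its flats). I carry it to the spindle.

```bash
python3 -m crank '{"targets":[[[0,-2,-0.5],[0,0,0],-1],[[-0.2,-5.5,-0.5],[0,0,0],-1],[[-0.4,-9.2,-0.5],[0,0,0],-1],[[-0.6,-12.9,-0.5],[0,0,0],-1],[[-0.8,-16.6,-0.5],[0,0,0],-1],[[-1,-20.3,-0.5],[0,0,0],-1],[[-1.2,-24,-0.5],[0,0,0],-1],[[-1.4,-27.5,-0.5],[0,0,0],-1]]}'
python3 -m crank '{"targets":[[[-0.2,-3.5,0],[0,0,0],-1],[[-0.4,-7,0],[0,0,0],-1],[[-0.6,-10.5,0],[0,0,0],-1],[[-0.76,-13.5,0],[0,0,0],-1],[[-0.76,-15.4,0],[0,0,0],-1],[[-0.76,-16,0],[0,0,0],-1],[[-0.76,-16.2,0],[0,0,0],-1],[[-0.76,-16.2,0],[0,0,0],-1]]}'
python3 -m crank '{"targets":[[[0,0,0],[0,0,0],-1],[[0,0,0],[0,0,0],-1],[[0,0,0],[0,0,0],-1],[[0,0,0],[0,0,0],-1]]}'
```

```text
time: 33.18
eef_pos: [458.4, -140.3, 228.5]
orientation: [[-1.0, 0.001, -0.005], [0.001, 1.0, 0.003], [0.005, 0.003, -1.0]]
ft_force: [1.1, 0.5, -0.5]
gripper_width: 25.5
grasp_force: 39.4
time: 33.85
eef_pos: [466.9, -300.0, 229.3]
orientation: [[-1.0, 0.001, -0.003], [0.001, 1.0, 0.003], [0.003, 0.003, -1.0]]
ft_force: [1.0, 0.4, 0.2]
gripper_width: 25.7
grasp_force: 39.5
time: 34.18
eef_pos: [467.9, -300.0, 231.6]
orientation: [[-1.0, -0.001, 0.0], [-0.001, 1.0, -0.0], [-0.0, -0.0, -1.0]]
ft_force: [-0.3, -0.0, 0.2]
gripper_width: 25.5
grasp_force: 39.5
```

```bash
python3 -m crank '{"targets":[[[-0.08,-0.1,0.5],[0,0,0],-1],[[-0.08,-0.1,1],[0,0,0],-1],[[-0.08,-0.1,1.5],[0,0,0],-1],[[-0.08,-0.1,2],[0,0,0],-1],[[-0.08,-0.1,2.4],[0,0,0],-1],[[-0.08,-0.1,2.4],[0,0,0],-1],[[-0.08,-0.1,2.4],[0,0,0],-1]]}'
python3 -m crank '{"targets":[[[0,0,0.4],[0,0,0],-1],[[0,0,0.8],[0,0,0],-1],[[0,0,1.2],[0,0,0],-1],[[0,0,1.4],[0,0,0],-1],[[0,0,1.4],[0,0,0],-1]]}'
```

```text
time: 34.77
eef_pos: [468.3, -301.9, 206.8]
orientation: [[-1.0, 0.001, -0.001], [0.001, 1.0, 0.001], [0.001, 0.001, -1.0]]
ft_force: [-0.2, 0.2, 0.7]
gripper_width: 25.6
grasp_force: 39.4
time: 35.18
eef_pos: [468.1, -301.7, 192.5]
orientation: [[-1.0, 0.001, -0.001], [0.001, 1.0, 0.001], [0.001, 0.001, -1.0]]
ft_force: [0.0, 0.2, -0.1]
gripper_width: 25.6
grasp_force: 39.4
```

```bash
python3 -m crank '{"targets":[[[0,0,0.08],[0,0,0],-1],[[0,0,0.15],[0,0,0],-1],[[0,0,0.15],[0,0,0],-1],[[0,0,0.15],[0,0,0],-1]]}'
python3 -m crank '{"targets":[[[0,0,0.05],[0,0,0],-1],[[0,0,0.1],[0,0,0],-1],[[0,0,0.1],[0,0,0],-1]]}'
```

```text
time: 35.52
eef_pos: [468.6, -302.1, 192.0]
orientation: [[-1.0, 0.001, 0.0], [0.001, 1.0, -0.0], [-0.0, -0.0, -1.0]]
ft_force: [1.0, -0.1, -0.1]
gripper_width: 25.8
grasp_force: 39.5
time: 35.77
eef_pos: [468.5, -302.0, 190.8]
orientation: [[-1.0, 0.001, -0.0], [0.001, 1.0, 0.0], [0.0, 0.0, -1.0]]
ft_force: [-0.1, -0.4, -0.1]
gripper_width: 25.8
grasp_force: 39.5
```

```bash
python3 -m crank '{"targets":[[[0,0,0.05],[0,0,0],-1],[[0,0,0.1],[0,0,0],-1],[[0,0,0.1],[0,0,0],-1],[[0,0,0.1],[0,0,0],-1]]}'
```

```text
time: 36.1
eef_pos: [468.6, -302.1, 190.5]
orientation: [[-1.0, 0.001, 0.0], [0.001, 1.0, -0.0], [-0.0, -0.0, -1.0]]
ft_force: [-1.8, 1.2, 4.4]
gripper_width: 25.2
grasp_force: 40.0
```

The collar touched at the expected height of 114. I release it, withdraw straight up and check once more.

```bash
python3 -m crank '{"targets":[[[0,0,0],[0,0,0],-0.2],[[0,0,0],[0,0,0],0],[[0,0,0],[0,0,0],0.1],[[0,0,-0.5],[0,0,0],0.1],[[0,0,-2],[0,0,0],0.1],[[0,0,-5],[0,0,0],0.1],[[0,0,-8],[0,0,0],0.1],[[0,0,-10],[0,0,0],0.1]]}'
python3 -m crank '{"targets":[[[1,0,0],[0,0,0],0.3],[[2,0,-1],[0,0,0],0.3],[[3,0,-1],[0,0,0],0.3],[[3,0,-1],[0,0,0],0.3],[[3,0,-1],[0,0,0],0.3],[[3,0,-1],[0,0,0],0.3]]}'
python3 w.py w20; python3 - <<'E'
from fit import *
w=load("w20"); p=proj(*w[1:],[469.3,-301.8,114]).astype(int)
a=cv2.resize(w[0][p[1]-50:p[1]+50,p[0]-55:p[0]+55],(440,400))
s,_,_=snap("scene","s2"); s=cv2.resize(cv2.imread("pics/s2.png")[120:320,170:350],(360,400))
print(p);cv2.imwrite("pics/fin.png",np.hstack([a,s]))
for n in("tin","carton","screwdriver"): print(n,[np.round(d["extent"]).tolist() for d in find_in("scene",n)][:1])
E
```

```text
time: 36.77
eef_pos: [469.1, -302.6, 292.9]
orientation: [[-1.0, 0.001, 0.003], [0.001, 1.0, -0.002], [-0.003, -0.002, -1.0]]
ft_force: [0.2, -0.3, 0.3]
gripper_width: 46.7
grasp_force: 0.0
time: 37.27
eef_pos: [438.2, -301.7, 298.8]
orientation: [[-1.0, 0.001, -0.001], [0.001, 1.0, 0.001], [0.001, 0.001, -1.0]]
ft_force: [0.2, 0.2, 0.3]
gripper_width: 55.5
grasp_force: 0.0
[ 438.4 -301.8  298.8]
[319 230]
tin [[213.0, 221.0, 248.0, 257.0]]
carton [[321.0, 279.0, 350.0, 318.0]]
screwdriver [[262.0, 218.0, 337.0, 266.0]]
```

View pics/fin.png

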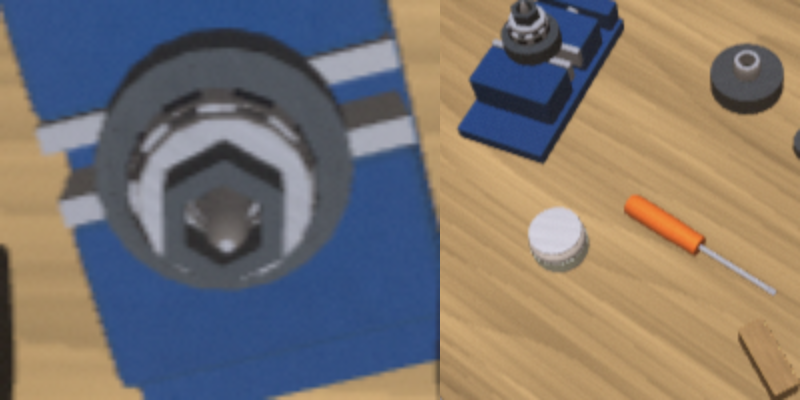

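The left crop shows drum, sprocket, washer and collar stacked flat, with the spindle tip at (225,240). The right crop shows the tin, screwdriver and carton where they were.

```bash
python3 -c "
from plant import finish_job; print(finish_job())"
```

```text
the job is handed in; nothing more can be done
None
```

I handed in the clutch with drum, sprocket, washer and collar fitted in the order asked: each touched down at its home height and was let go, and the tin, carton and screwdriver are where they were, at about 37 s on the robot clock.

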